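Hold the trim moulding in the corner of the bench hook

TASK

The door trim in the hall is being repaired: take the white bevelled length of moulding, lay it flat on the bench hook with the bevel up and facing the open front, and bring its square back flush against the fence and its right-hand end against the stop block. Then push firmly on the bevel with the fingertips, forwards and down in one diagonal push, so that the piece is pressed against the fence and the bed at the same time, and finish while still holding it like that. Leave the plain offcut and all the other things where they are.

Things in the scene. Friction and masses are not known exactly. Their poses are not given: they have to be found in the camera images.
- moulding: Loose white-painted trim moulding, 50 wide (x), 120 long (y), 32 mm high, 0.1 to 0.2 kg. Origin: centre of its underside. Square back at x = +25. Front face, x = -25, upright up to z = 10; above it a flat 45-degree bevel rises from (x -25, z 10) to (x -3, z 32), all along. Starts flat on the table, bevel roughly towards the robot, in one of two places left of the hook; the offcut has the other.
- moulding_back_right (a point): Lower back corner of the moulding at its right-hand (-y) end: (25, -60, 0) mm in the moulding's frame.
- moulding_back_left (a point): Lower back corner of the moulding at its left-hand (+y) end: (25, 60, 0) mm in the moulding's frame.
- hook: Bench hook fixed to the table: 190 (x) by 260 (y) mm bed, top at z = 18, fence along its far (+x) side, stop block at its right (-y) end before the fence; front and left open. Origin: centre of its underside, on the table; x points from the open front to the fence. Fence face: x = +55; stop face: y = -95. A moulding fully home has its origin at (30, -35, 18) mm and its axes along the hook's.
- hook_bed: The waxed plywood bed, 190 x 260 x 18 mm, smooth (friction coefficient against the moulding about 0.3), rigid; origin at the centre of its underside.
- hook_fence: The fence: 40 (x) by 260 (y) mm bar, 35 mm high above the bed; origin at the centre of its underside (75, 0, 18 mm in the hook's frame); its working face is 20 mm to the front of that. Rigid.
- hook_stop: The stop block: 60 (x) by 35 (y) mm, 30 mm high above the bed, in the corner against the fence; origin at the centre of its underside (25, -112.5, 18 mm in the hook's frame); its working face is 17.5 mm to the +y side. Rigid.
- offcut: Bystander: loose plain rectangular offcut of the same white wood, no bevel, 50 x 90 x 32 mm; origin at the centre of its underside.
- pin_tin: Bystander: small round metal tin, 48 mm across, 28 mm high, between the pieces and the hook; origin at the centre of its underside.
- tape_measure: Bystander: grey tape measure, 65 x 35 x 65 mm, near right; origin at the centre of its underside.
- glue_bottle: Bystander: white glue bottle, 60 mm across, 170 mm high, beyond the work; origin at the centre of its underside.
- smoother: Bystander: metal hand plane, 240 x 60 mm, about 110 mm high, far left; origin at the centre of its sole.
- spray_tin: Bystander: tin can, 60 mm across, 120 mm high, far left; origin at the centre of its underside.
- hammer: Bystander: hammer lying on the right; origin under the middle of it.
Things that resemble listed ones, but are neither listed nor needed, are in the scene too. Leave any pink look-alike of the moulding alone.

How it is judged (in metres and radians):
On the way:
1. the moulding lies flat on the bed of the bench hook (z of moulding in the frame of hook between 0.014 and 0.0225 m and angle between moulding's own z axis and vertical below 0.07 rad and x of moulding in the frame of hook between -0.09 and 0.04 m and y of moulding in the frame of hook between -0.05 and 0.11 m and contact force between hook_bed and moulding above 0.2 N), for 0.2 s.
At the end, for the whole second after the job is handed in: Through the last second the moulding lies flat on the bed (4 degrees, 4 mm), its back within 4 mm of the fence, its right end within 4 mm of the stop, at rest; the fingers push on it with over 5 N, and it presses on the fence with over 4 N and on the bed with over 4 N (z of moulding in the frame of hook between 0.014 and 0.0225 m and angle between moulding's own z axis and vertical below 0.07 rad and x of moulding_back_right in the frame of hook between 0.051 and 0.059 m and x of moulding_back_left in the frame of hook between 0.051 and 0.059 m and y of moulding_back_right in the frame of hook between -0.099 and -0.091 m and contact force between each of hook_fence, hook_bed and moulding above 4 N and contact force between the fingers and moulding above 5 N and linear speed of moulding below 0.01 m/s); the arm keeps its last pose, push and grip.
It fails at once if a bystander is moved by more than 30 mm (distance of any of offcut, pin_tin, tape_measure, glue_bottle, smoother, spray_tin, hammer from where it was at the start of the episode above 0.03 m).
It also fails if it takes over 48 s, if anything falls off the work surface, if the arm or the gripper's body presses on something with over 40 N, if the wrist force passes 120 N, or if a joint passes its speed limit or range.

ROBOT

A 6-joint arm with a two-finger parallel gripper is mounted at the origin on the work surface. World frame = base frame: x ahead of the robot, y to its left, z up, the work surface at z = 0. Lengths are in m, angles in degrees, forces in N, time in s.
With the tool pointing down it reaches from about 0.3 to 0.75 m from the base axis. Payload 8.5 kg.
Tool frame: the origin (TCP) lies midway between the tips of the shut fingers; the grasp point (between the pads) lies 19 mm behind it; z points along the fingers, y is the line along which they close (so a half turn about z gives the same grasp; the last joint's range is limited). The gripper opens to 85 mm and grips with 20 to 120 N. Pads are 22 mm wide; open, the fingers measure 114 mm over their backs; the gripper's body (76 mm by 85 mm) begins 54 mm behind the grasp point. The pads swing forward as they close: fully open they stand 13 mm farther back than shut.
Start: joints at [-79.486, 21.807, 74.336, -0, 83.858, -12.336], TCP at [0.214, -0.507, 0.2] pointing down, gripper open.
Joint ranges: [-178.18, 178.18], [-50.72, 133.34], [12.68, 142.11], [-81.47, 261.47], [9.98, 163.14], [-165.26, 165.26]. Speed limits (degrees/s): [136.94, 136.94, 180, 180, 180, 180].

INTERFACE

Orientations are given as a 3x3 rotation matrix whose columns are the frame's x, y, z axes.
In Python, from rig import env, viewer, recognise, pinpoint gives the robot as it stands.
- The arm moves only by the tool move_arm, never from a script. Its argument "plan" is text: rows parted by semicolons, each of 7 numbers parted by spaces: the shift along the tool's x, y, z in m, then the turn, a rotation vector about the tool's x, y, z in rad, then the finger opening in m, from 0 to 0.0854. A call has 1 to 12 rows; each row shifts and turns the commanded pose from where the row before left it, along the tool's axes as they then stand; what a row does not reach is not made up. A row lasts 1/8 s, in which the tool goes at most 62.5 mm and 10.7 degrees, less where a joint would pass 70% of its speed; a pose out of reach is approached as far as the arm can. A call is refused whole if a number of a shift passes 0.0625 or a number of a turn 0.188, either way. A call with a gripper value outside its range is refused whole. The fingers move at their own pace and stop on an object; "grip_force" is the grip in N (left out, the last holds). Time passes only in rows, so rows that do not move let the fingers close. It gives the time, the measured TCP pose, the force, the opening and the grip force at its end, in the units of the state.
- env.observe(): the state, without advancing time (a new reading comes with each control period).
- viewer.get_image(name): name is "scene" or "top" or "wrist"; returns (picture, depth): 480x640x3 uint8, red, green, blue; 480x640 float32, m along the optical axis (not along the pixel's ray), 0 where there is no reading.
- viewer.calibration(name): a dict with "fx", "fy", "cx", "cy" (pixels), "R" (3x3) and "t" (3): a world point X has camera coordinates R X + t. Camera axes: x right, y down, z forward; pixel columns grow to the right and rows downward; lengths in m; the calibration is good to about 2 mm. A picture is of the moment at which its call begins: read the wrist's pose just before it. calibration takes no time and is no camera call; for the wrist camera it gives the pose at the moment of the call.
- env.close_job(): hands the job in; it is judged then, once.
Trained networks look in the newest picture that a camera, given by its name, has taken for a name from the list of things; names that differ only in an ending like _2 or _b are one class to them, and where a whole thing is asked for, a point or a joint stands for the part that bears it (a point fixed in the world has none). Each returns a list of dicts, best first, with "conf" (0 to 1); they miss things now and then, are a little off and sometimes report something else, mostly with a low value. They report only what shows in the picture. A call takes as long as a camera call. They do not tell look-alikes from the thing itself.
- recognise(camera, name): "extent" ([centre column, centre row, width, height] in pixels, round what is visible of it).
- pinpoint(camera, name): "pixel" ([column, row] in pixels: a listed point, or the origin of a listed thing).
The state is a dict: "time_s": time; "q": joint angles; "qvel": joint speeds; "joint_efforts": joint torques, N m; "position": TCP position; "tool_rot": TCP orientation; "ft_force": force on the tool from outside, world axes, zero at the start; "wrist_torque": the same for the moment, N m; "grip_width": finger opening in m; "gripper_force": force on a finger pad.
Only numpy, scipy, OpenCV 4.12 (cv2) and the standard library are available. Lean on these libraries where they do the work, as an engineer would, in place of code of your own. Each camera call takes 0.05 s, during which the arm holds its last target. There are 200 camera calls.

## Working session

There is one attempt and no reset: what is moved stays moved. The work goes in short steps, Python scripts to look and compute and a tool call to move; the robot and the scene stay as the last step left them, time stands still between calls to the robot, and variables do not carry over. Pictures are saved under pics/ and viewed, at most 10 in all, crops included, and the job is handed in when it is done.

Besides the shell and the picture viewer there is one more tool, called after "Request:" as a command line: name --argument value ..., lists and objects as JSON in quotes. move_arm: Moves the arm, as the interface text tells. Its arguments: {"type":"object","properties":{"plan":{"type":"string"},"grip_force":{"type":"number"}},"required":["plan"]}

```bash
ls; mkdir -p pics
python3 - <<'E'
from rig import env, viewer, recognise, pinpoint
import cv2,numpy as np
for c in ("top","scene"):
    im,d=viewer.get_image(c); cv2.imwrite(f"pics/{c}0.png",im[:,:,::-1]); np.save(f"pics/{c}0.npy",d)
    k=viewer.calibration(c); print(c,k)
    for n in ("moulding","offcut","hook","moulding_back_right","moulding_back_left","hook_stop","hook_fence","pin_tin"):
        print(n,[(np.round(r["pixel"]),round(r["conf"],2)) for r in pinpoint(c,n)][:3])
o=env.observe();print(o)
E
```

```text
pics
top {'fx': 615.2183277096173, 'fy': 615.2183277096173, 'cx': 321.14835327064753, 'cy': 238.63695201338098, 'R': array([[ 1.81052956e-03, -9.99998229e-01, -5.13061595e-04],
       [-9.95302680e-01, -1.75236562e-03, -9.67961990e-02],
       [ 9.67951286e-02,  6.85903960e-04, -9.95304091e-01]]), 't': array([-0.03331127,  0.5572941 ,  1.69077391])}
moulding [(array([229., 226.]), 0.97), (array([225., 149.]), 0.95), (array([294., 304.]), 0.57)]
offcut [(array([230., 283.]), 0.67)]
hook [(array([387., 244.]), 0.9)]
moulding_back_right [(array([246., 221.]), 0.96), (array([216., 171.]), 0.85), (array([269., 304.]), 0.6)]
moulding_back_left [(array([211., 216.]), 0.9), (array([310., 322.]), 0.87), (array([242., 138.]), 0.75)]
hook_stop []
hook_fence [(array([394., 222.]), 0.87), (array([388., 246.]), 0.36)]
pin_tin [(array([280., 249.]), 0.58)]
scene {'fx': 495.8380671274943, 'fy': 495.8380671274943, 'cx': 309.85009928856306, 'cy': 227.253183755593, 'R': array([[-8.32607917e-01,  5.53862785e-01,  2.70130983e-04],
       [ 4.06980117e-01,  6.12133584e-01, -6.77982050e-01],
       [-3.756
[... 711 characters left out ...]
7213e+01, -1.23364534e+01]), 'qvel': array([-0.06630423, -0.01784088, -0.1281189 , -0.04904513, -0.0438162 ,
        0.0177203 ]), 'joint_efforts': array([ 6.87713055e-04, -4.48317611e+01, -2.31457132e+01, -4.92562936e-05,
        5.09686888e-04, -7.26205911e-06]), 'position': array([ 0.21355576, -0.50682873,  0.19985848]), 'tool_rot': array([[ 9.21528617e-01,  3.88310453e-01, -8.96153665e-07],
       [ 3.88310452e-01, -9.21528616e-01, -5.77897493e-05],
       [-2.32661950e-05,  5.29069219e-05, -9.99999998e-01]]), 'ft_force': array([ 0.25546078, -0.97505995, -0.51708056]), 'wrist_torque': array([ 0.00572552,  0.05353564, -0.01627627]), 'gripper_force': 0.0, 'grip_width': 0.08535753886018514}
```

Run:
```python
import cv2
im=cv2.imread("pics/top0.png"); cv2.imwrite("pics/top0c.png",cv2.resize(im[110:350,170:490],None,fx=2.5,fy=2.5,interpolation=cv2.INTER_CUBIC))
```

```text
(no output)
```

View pics/top0c.png

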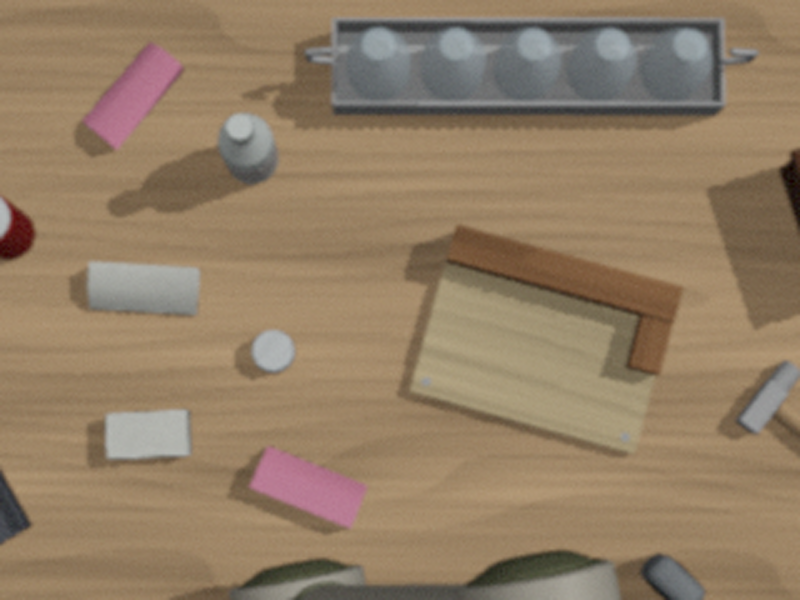

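View pics/scene0.png

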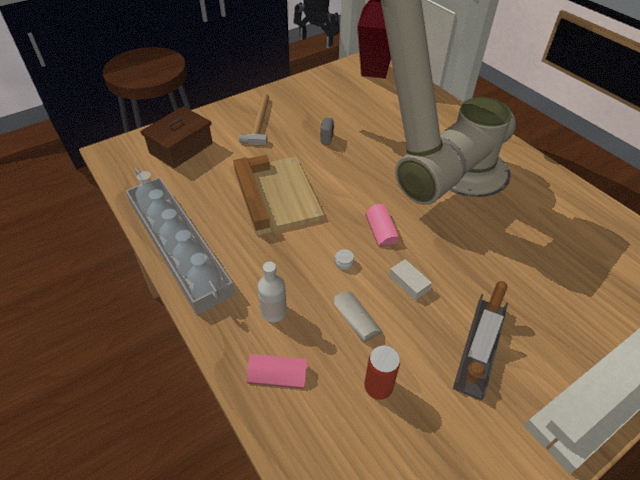

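The top crop shows the white moulding at crop (143,287), i.e. full-frame (227,225), with the offcut at (147,435), the tin at (272,351), and the hook with its fence up-right and stop at (648,343). The scene view confirms this: the white bevelled piece is at (356,316) and the offcut at (410,280). The pink pieces are decoys.

```bash
cat > h.py <<'E'
import numpy as np,cv2
def cloud(d,k):
    v,u=np.mgrid[:480,:640]; P=np.stack([(u-k["cx"])/k["fx"]*d,(v-k["cy"])/k["fy"]*d,d],-1)
    return (P-k["t"])@k["R"]
def unproj(k,p,z):
    r=k["R"].T@np.array([(p[0]-k["cx"])/k["fx"],(p[1]-k["cy"])/k["fy"],1]); c=-k["R"].T@k["t"]
    return c+r*(z-c[2])/r[2]
E
python3 - <<'E'
from h import *
from rig import viewer
np.set_printoptions(precision=4,suppress=True)
for c,m,s in (("top",(227,225),(290,275)),("scene",(356,316),(280,193))):
    k=viewer.calibration(c); d=np.load(f"pics/{c}0.npy"); P=cloud(d,k)
    T=P[(abs(P[...,2])<.01)&(P[...,0]>.3)&(P[...,0]<.8)&(abs(P[...,1])<.5)]; print(c,"table z",np.median(T[:,2]))
    for nm,z0 in (("lo",.008),("hi",.026)):
        msk=((P[...,2]>z0)&(P[...,2]<.07)&(d>0)).astype(np.uint8)
        n,l,st,ce=cv2.connectedComponentsWithStats(msk)
        for i in range(1,n):
            if st[i,4]<60: continue
            Q=P[l==i]
            if Q[:,0].min()<.2 or Q[:,0].max()>.8 or abs(Q[:,1].mean())>.45: continue
            r=cv2.minAreaRect(Q[:,:2].astype(np.float32)*1000)
            print(nm,np.round(ce[i]),st[i,4],"rect c",np.round(r[0],1),np.round(r[1],1),round(r[2],1),"zpct",np.percentile(Q[:,2],[50,95]))
E
```

```text
top table z -0.0006013625444881985
lo [273. 178.] 94 rect c [730.4 105.4] [26.6 59.8] 20.1 zpct [0.044  0.0685]
lo [178. 205.] 124 rect c [649.9 373. ] [27.1 64.3] 52.8 zpct [0.0386 0.0679]
lo [388. 245.] 6455 rect c [ 542.  -224.3] [269.4 203.1] 74.4 zpct [0.0192 0.0551]
lo [227. 224.] 784 rect c [598.1 231.7] [122.3  54.7] 85.4 zpct [0.0283 0.0376]
lo [279. 250.] 227 rect c [525.9  85.4] [45.  44.9] 5.6 zpct [0.0267 0.034 ]
lo [150. 286.] 1620 rect c [416.6 443.5] [240.2  71.7] 30.6 zpct [0.0192 0.0604]
lo [229. 283.] 609 rect c [432.7 222.8] [50.1 91.4] 2.9 zpct [0.0313 0.0385]
lo [293. 304.] 772 rect c [375.7  46.3] [126.2  52.4] 69.4 zpct [0.0284 0.0366]
lo [439. 343.] 350 rect c [ 268.7 -358.2] [76.3 38.4] 50.0 zpct [0.0613 0.0676]
hi [273. 178.] 72 rect c [730.4 105.4] [26.6 59.8] 20.1 zpct [0.0525 0.069 ]
hi [177. 205.] 87 rect c [649.1 371.4] [23.6 56.8] 54.2 zpct [0.0496 0.0684]
hi [401. 224.] 1778 rect c [ 582.2 -231. ] [260.4 101.7] 74.6 zpct [0.051 0.058]
hi [226. 221.] 471 rect c [603.  231.6] [122.   38.7] 87.2 zpct [0.0317 0.0386]
hi [279. 250.] 125 rect c [526.5  85.
[... 1198 characters left out ...]
4. 221.] 441 rect c [371.4  49.3] [130.2  40.6] 66.7 zpct [0.0305 0.0342]
hi [344. 256.] 130 rect c [528.8  87.4] [41.9 42.1] 45.9 zpct [0.0275 0.0298]
hi [410. 276.] 673 rect c [434. 225.] [52.6 92.2] 3.1 zpct [0.0311 0.0341]
hi [355. 314.] 676 rect c [606.7 233. ] [122.5  36.1] 86.7 zpct [0.0308 0.0336]
hi [273. 309.] 287 rect c [756.6 129.8] [28.5 59.7] 65.5 zpct [0.0494 0.0675]
hi [468. 339.] 197 rect c [434.  417.6] [241.6   4.4] 30.8 zpct [0.0302 0.0333]
hi [493. 306.] 128 rect c [353.9 401.2] [17.4 24.6] 22.4 zpct [0.0569 0.0683]
hi [487. 340.] 840 rect c [416.2 445.4] [243.1  50.4] 30.8 zpct [0.0409 0.0674]
hi [378. 386.] 297 rect c [674.2 399.3] [29.6 59.3] 39.3 zpct [0.0493 0.0681]
```

Request:
move_arm --plan "0.045 -0.0373 0 0 0 0 0.0854;0.045 -0.0373 0 0 0 0 0.0854;0.045 -0.0373 0 0 0 0 0.0854;0.045 -0.0373 0 0 0 0 0.0854;0.045 -0.0373 0 0 0 0 0.0854;0.045 -0.0373 0 0 0 0 0.0854;0.045 -0.0373 0 0 0 0 0.0854;0.045 -0.0373 0 0 0 0 0.0854;0.045 -0.0373 0 0 0 0 0.0854;0.045 -0.0373 0 0 0 0 0.0854;0.045 -0.0373 0 0 0 0 0.0854;0.045 -0.0373 0 0 0 0 0.0854" --grip_force 30

```text
time_s: 2.4
position: [0.5381, 0.1173, 0.2]
tool_rot: [[0.921, 0.389, 0.0], [0.389, -0.921, -0.0], [0.0, 0.0, -1.0]]
ft_force: [-0.2, -1.3, 0.2]
grip_width: 0.0854
gripper_force: 0.0
```

Request:
move_arm --plan "0.045 -0.0373 0 0 0 0 0.0854;0.045 -0.0373 0 0 0 0 0.0854;0 0 0 0 0 -0.185 0.0854;0 0 0 0 0 -0.185 0.0854;0 0 0 0 0 -0.185 0.0854;0 0 0 0 0 -0.185 0.0854;0 0 0 0 0 -0.185 0.0854;0 0 0 0 0 -0.185 0.0854;0 0 0 0 0 0 0.0854"

```text
time_s: 3.52
position: [0.5914, 0.219, 0.1997]
tool_rot: [[0.064, 0.998, -0.0], [0.998, -0.064, -0.0], [-0.0, -0.0, -1.0]]
ft_force: [0.6, 0.1, -0.5]
grip_width: 0.0857
gripper_force: 0.0
```

```bash
cat > look.py <<'E'
import sys
from h import *
from rig import env,viewer
np.set_printoptions(precision=4,suppress=True)
def rep():
    o=env.observe(); R=o["tool_rot"]; print("t",round(o["time_s"],2),"pos",o["position"],"yawY",np.degrees(np.arctan2(R[1,1],R[0,1])),"z",R[:,2],"F",o["ft_force"],"w",o["grip_width"],o["gripper_force"],"q",o["q"]); return o
def snap(c,n):
    k=viewer.calibration(c); im,d=viewer.get_image(c); cv2.imwrite(f"pics/{n}.png",im[:,:,::-1]); np.save(f"pics/{n}.npy",d); return im,d,k,cloud(d,k)
E
python3 - <<'E'
from look import *
rep(); im,d,k,P=snap("wrist","w1"); print(k["R"],-k["R"].T@k["t"])
msk=((P[...,2]>.008)&(P[...,2]<.05)&(d>0)).astype(np.uint8)
n,l,st,ce=cv2.connectedComponentsWithStats(msk)
for i in range(1,n):
    if st[i,4]>300:
        Q=P[l==i]; r=cv2.minAreaRect(Q[:,:2].astype(np.float32)*1000); print(ce[i],st[i],r,np.percentile(Q[:,2],[5,50,95]))
E
```

```text
t 3.52 pos [0.5914 0.219  0.1997] yawY -3.652487268450383 z [-0.0002 -0.     -1.    ] F [ 0.5586  0.1364 -0.5257] w 0.08569790430806332 0.0 q [ 9.5823 30.1369 60.3325 -0.0003 89.5407 13.2348]
[[ 0.998  -0.0635 -0.0005]
 [-0.0606 -0.9545  0.292 ]
 [-0.019  -0.2914 -0.9564]] [0.5957 0.2931 0.3748]
[60.429  34.5539] [   0    0  148   93 7422] ((375.159423828125, 413.40130615234375), (139.30702209472656, 60.88389587402344), 30.83899688720703) [0.0114 0.015  0.0395]
[365.8246  48.3765] [346   9  62  56 741] ((648.595947265625, 370.23052978515625), (19.440170288085938, 55.42655944824219), 57.34387969970703) [0.0101 0.0309 0.0484]
[537.6988 170.9608] [ 475  113  119  114 6432] ((820.727294921875, 248.84353637695312), (50.93632507324219, 122.02860260009766), 50.737735748291016) [0.0125 0.0322 0.0341]
[320.8725 198.4039] [ 295  141   52  119 5732] ((596.46533203125, 231.2103729248047), (119.83708190917969, 50.07946014404297), 86.89012908935547) [0.0141 0.0325 0.0341]
[163.4272 218.3161] [ 124  173   77   93 5068] ((432.44964599609375, 222.53956604003906), (51.32534408569336, 90.38298034667969
[... 356 characters left out ...]
5) [0.0128 0.0291 0.0305]
[140.9254 335.9611] [ 120  315   49   51 1234] ((380.78204345703125, 76.56060791015625), (57.03700256347656, 36.791595458984375), 68.47173309326172) [0.0119 0.0329 0.0345]
[569.2229 364.    ] [535 354  69  26 646] ((874.8743286132812, 18.911460876464844), (3.5320680141448975, 52.25136184692383), 89.70294952392578) [0.0095 0.0225 0.0464]
[497.6177 463.8257] [487 439  19  41 327] ((799.790771484375, -113.21440887451172), (2.399613857269287, 95.6935043334961), 0.07466065883636475) [0.0277 0.0414 0.0488]
[515.253  456.8454] [505 441  27  39 498] ((824.7828369140625, -128.72885131835938), (21.859956741333008, 88.52462768554688), 1.5986210107803345) [0.014  0.0402 0.049 ]
```

View pics/w1.png

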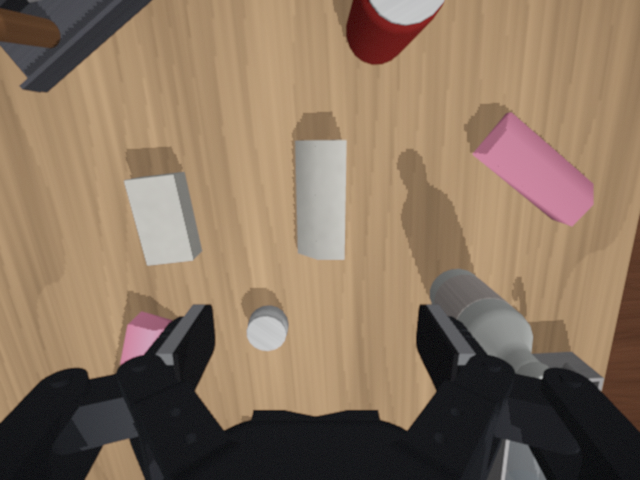

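The wrist view shows the moulding at pixels (295–347, 141–259), with the shaded bevel on its left, towards the robot. The measured size, 120×50×32.5 mm, matches the listed one. I'll grasp it low, across its width.

Request:
move_arm --plan "0.0125 0.0045 0.04 0 0 0 0.0854;0 0 0.05 0 0 0 0.0854;0 0 0.05 0 0 0 0.0854;0 0 0.035 0 0 0 0.0854;0 0 0.026 0 0 0 0.0854;0 0 0 0 0 0 0.0854;0 0 0 0 0 0 0.06" --grip_force 40

```text
time_s: 4.45
position: [0.5974, 0.2314, 0.0001]
tool_rot: [[0.063, 0.998, 0.002], [0.998, -0.063, 0.0], [0.0, 0.002, -1.0]]
ft_force: [-0.3, 1.0, 0.5]
grip_width: 0.0698
gripper_force: 0.0
```

Request:
move_arm --plan "0 0 0 0 0 0 0.04;0 0 0 0 0 0 0.04;0 0 0 0 0 0 0.04;0 0 0 0 0 0 0.04;0 0 0 0 0 0 0.04"

```text
time_s: 5.08
position: [0.5967, 0.2313, -0.0009]
tool_rot: [[0.062, 0.998, 0.0], [0.998, -0.062, 0.0], [0.0, 0.0, -1.0]]
ft_force: [-0.6, 0.1, 2.4]
grip_width: 0.0401
gripper_force: 1.1
```

Run:
```python
from look import *
rep(); im,d,k,P=snap("wrist","w2")
```

```text
t 5.08 pos [ 0.5967  0.2313 -0.0009] yawY -3.5531759709999515 z [ 0.0004  0.0001 -1.    ] F [-0.627   0.1178  2.3698] w 0.04011721668930967 1.0747827216982841 q [10.6045 41.5875 73.8655 -0.0002 64.5265 14.1577]
```

View pics/w2.png

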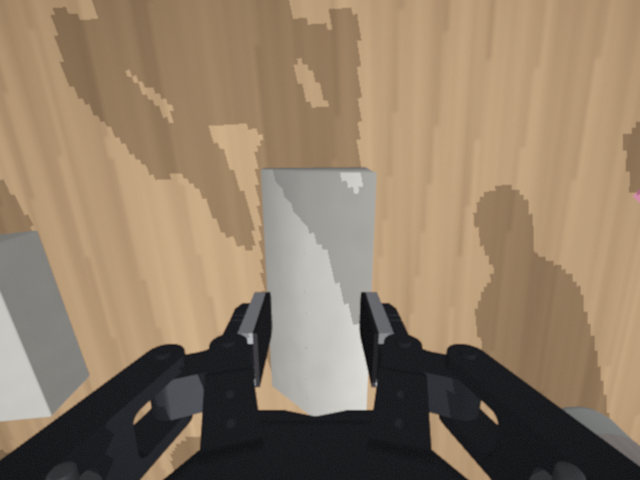

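Run:
```python
from look import *
d=np.load("pics/w2.npy"); k=viewer.calibration("wrist"); P=cloud(d,k)
R=env.observe()["tool_rot"]; ang=-3.3*np.pi/180; c=np.array([.5965,.2312])
ex=np.array([np.cos(ang),np.sin(ang)]); ey=np.array([-ex[1],ex[0]])
L=np.dstack([(P[...,:2]-c)@ex,(P[...,:2]-c)@ey,P[...,2]])*1000
for v in (190,220,250,285,310,340,370):
    print(v,[tuple(np.round(L[v,u]).astype(int)) for u in range(240,405,12)])
```

```text
190 [(np.int64(-38), np.int64(50), np.int64(1)), (np.int64(-32), np.int64(50), np.int64(0)), (np.int64(-24), np.int64(51), np.int64(12)), (np.int64(-18), np.int64(52), np.int64(19)), (np.int64(-12), np.int64(53), np.int64(25)), (np.int64(-6), np.int64(54), np.int64(30)), (np.int64(-1), np.int64(54), np.int64(34)), (np.int64(4), np.int64(54), np.int64(33)), (np.int64(9), np.int64(54), np.int64(32)), (np.int64(13), np.int64(54), np.int64(32)), (np.int64(18), np.int64(54), np.int64(33)), (np.int64(23), np.int64(54), np.int64(33)), (np.int64(34), np.int64(50), np.int64(1)), (np.int64(41), np.int64(50), np.int64(1))]
220 [(np.int64(-39), np.int64(35), np.int64(1)), (np.int64(-33), np.int64(34), np.int64(0)), (np.int64(-25), np.int64(37), np.int64(11)), (np.int64(-18), np.int64(38), np.int64(19)), (np.int64(-12), np.int64(40), np.int64(23)), (np.int64(-7), np.int64(41), np.int64(29)), (np.int64(-1), np.int64(42), np.int64(33)), (np.int64(4), np.int64(41), np.int64(31)), (np.int64(9), np.int64(42), np.int64(33)), (np.int64(14), np.int64(41), np.int64(32)), (np.int64(19), np.int64(42), np.in
[... 2554 characters left out ...]
t64(12), np.int64(76)), (np.int64(26), np.int64(13), np.int64(78))]
370 [(np.int64(-20), np.int64(17), np.int64(98)), (np.int64(-16), np.int64(17), np.int64(99)), (np.int64(-31), np.int64(-56), np.int64(1)), (np.int64(-22), np.int64(-46), np.int64(14)), (np.int64(-15), np.int64(-41), np.int64(22)), (np.int64(-8), np.int64(-36), np.int64(28)), (np.int64(-2), np.int64(-32), np.int64(33)), (np.int64(4), np.int64(-33), np.int64(33)), (np.int64(10), np.int64(-33), np.int64(33)), (np.int64(15), np.int64(-32), np.int64(33)), (np.int64(21), np.int64(-32), np.int64(34)), (np.int64(20), np.int64(-5), np.int64(70)), (np.int64(18), np.int64(17), np.int64(98)), (np.int64(21), np.int64(17), np.int64(98))]
```

Run:
```python
from look import *
o=rep(); kk=viewer.calibration("wrist")
# camera pose in tool frame (current), then analyse both frames in tool coords
R=o["tool_rot"];p=o["position"]; Rc=kk["R"]@R; tc=kk["R"]@p+kk["t"]
for n in ("w1","w2"):
    d=np.load(f"pics/{n}.npy"); T=cloud(d,{**kk,"R":Rc,"t":tc})*1000
    m=(d>0)&(T[...,2]<15)&(T[...,2]>-120)&(abs(T[...,1])<75)&(abs(T[...,0])<40)
    if n=="w2": m&=(T[...,2]<-36)
    for s in (-1,1):
        Q=T[m&(T[...,1]*s>0)]; i=np.argsort(Q[:,2])[-400:]; print(n,s,len(Q)); print(np.round(Q[i[::-40]]))
```

```text
t 5.12 pos [ 0.5967  0.2312 -0.0009] yawY -3.5545323287622574 z [ 0.0003  0.     -1.    ] F [-1.233   0.0614  3.1503] w 0.04049813213588226 1.1990517005324364 q [10.6014 41.5867 73.8671 -0.0022 64.5275 14.1569]
w1 -1 24120
[[  5. -43. -45.]
 [ -1. -43. -47.]
 [ -3. -43. -48.]
 [ -6. -43. -49.]
 [-11. -43. -50.]
 [  5. -43. -51.]
 [  6. -43. -52.]
 [ 11. -48. -52.]
 [ -1. -43. -53.]
 [  3. -43. -53.]]
w1 1 24150
[[  1.  43. -45.]
 [ -7.  42. -47.]
 [  8.  42. -48.]
 [ -8.  42. -49.]
 [  1.  42. -50.]
 [-11.  42. -51.]
 [ 11.  45. -51.]
 [  4.  42. -52.]
 [ 11.  48. -53.]
 [  2.  42. -53.]]
w2 -1 24119
[[  0. -20. -36.]
 [ -8. -20. -39.]
 [  9. -20. -40.]
 [  5. -20. -41.]
 [ 11. -24. -42.]
 [ -1. -20. -43.]
 [  7. -31. -44.]
 [  6. -31. -45.]
 [  7. -31. -46.]
 [ 11. -22. -46.]]
w2 1 23962
[[ 32.  23. -36.]
 [  7.  20. -38.]
 [ -9.  19. -40.]
 [  4.  20. -41.]
 [  2.  20. -42.]
 [  7.  31. -43.]
 [ 11.  24. -44.]
 [  7.  29. -45.]
 [  7.  31. -45.]
 [ 11.  23. -46.]]
```

Run:
```python
from look import *
o=env.observe(); kk=viewer.calibration("wrist")
R=o["tool_rot"];p=o["position"]; Rc=kk["R"]@R; tc=kk["R"]@p+kk["t"]
for n,cols,rows in (("w2",(256,262,266,368,372),range(286,330,4)),("w1",(195,205,212,425,430),range(298,350,5))):
    d=np.load(f"pics/{n}.npy"); T=np.round(cloud(d,{**kk,"R":Rc,"t":tc})*1000).astype(int)
    for v in rows: print(n,v,[T[v,u].tolist() for u in cols])
```

```text
w2 286 [[-2, -33, -2], [-3, -29, -2], [-2, -27, -2], [12, 23, -34], [-3, 31, -2]]
w2 290 [[-5, -33, -2], [-5, -30, -1], [-5, -27, -2], [10, 23, -34], [-5, 31, -1]]
w2 294 [[11, -26, -40], [10, -23, -39], [11, -21, -41], [10, 22, -39], [11, 24, -40]]
w2 298 [[11, -25, -44], [11, -23, -44], [11, -21, -45], [10, 22, -44], [11, 23, -44]]
w2 302 [[11, -25, -48], [11, -22, -48], [11, -20, -48], [10, 21, -47], [11, 23, -48]]
w2 306 [[11, -24, -52], [10, -22, -51], [10, -20, -50], [11, 20, -51], [11, 22, -51]]
w2 310 [[11, -23, -56], [11, -21, -55], [8, -20, -49], [11, 20, -55], [11, 22, -55]]
w2 314 [[11, -23, -58], [10, -21, -57], [7, -20, -51], [10, 20, -57], [11, 21, -58]]
w2 318 [[11, -22, -62], [10, -20, -60], [5, -20, -50], [9, 20, -58], [11, 20, -62]]
w2 322 [[11, -22, -64], [9, -20, -61], [3, -20, -51], [7, 20, -58], [11, 20, -64]]
w2 326 [[11, -21, -67], [7, -20, -61], [2, -20, -52], [6, 20, -58], [10, 20, -66]]
w1 298 [[-107, -144, 199], [-107, -132, 199], [-107, -124, 199], [-107, 130, 198], [-103, 133, 191]]
w1 303 [[-113, -144, 198], [-114, -133, 200], [-113, -124, 199], [-113, 131, 198], [-113, 136, 198]]
w1 308 [[11, -48, -53], [11, -43, -54], [8, -43, -48], [11, 43, -53], [11, 44, -53]]
w1 313 [[11, -46, -57], [10, -43, -55], [6, -43, -48], [9, 42, -55], [11, 43, -57]]
w1 318 [[11, -45, -61], [8, -43, -57], [4, -43, -49], [8, 42, -56], [11, 42, -61]]
w1 323 [[11, -44, -64], [6, -43, -56], [1, -43, -48], [5, 42, -55], [9, 42, -61]]
w1 328 [[11, -42, -69], [4, -43, -57], [-1, -43, -48], [4, 42, -56], [7, 42, -61]]
w1 333 [[8, -43, -67], [3, -43, -58], [-3, -43, -48], [2, 42, -57], [5, 42, -62]]
w1 338 [[7, -43, -68], [1, -43, -58], [-4, -43, -51], [0, 42, -58], [3, 42, -63]]
w1 343 [[5, -43, -68], [-2, -43, -58], [-6, -43, -52], [-2, 42, -58], [2, 42, -63]]
w1 348 [[3, -43, -69], [-3, -43, -59], [-8, -43, -51], [-3, 42, -59], [-1, 42, -63]]
```

The grip closed to 40 mm on nothing. The depth data puts the real fingertips about 35–39 mm short of the reported TCP, so they were above the moulding, which hasn't moved. I'll correct for this offset: reopen, go lower and grasp again.

Request:
move_arm --plan "0 0 -0.01 0 0 0 0.0854;0 0 0 0 0 0 0.0854;0 0 0 0 0 0 0.0854;0 0 0 0 0 0 0.0854;0 0 0 0 0 0 0.0854;0 0 0.02 0 0 0 0.0854;0 0 0.015 0 0 0 0.0854;0 0 0.007 0 0 0 0.0854;0 0 0 0 0 0 0.0854"

```text
time_s: 6.25
position: [0.5965, 0.2312, -0.0335]
tool_rot: [[0.062, 0.998, -0.001], [0.998, -0.062, -0.0], [-0.0, -0.001, -1.0]]
ft_force: [0.4, 0.3, 1.0]
grip_width: 0.0855
gripper_force: 0.0
```

Run:
```python
from look import *
o=rep(); im,d,k,P=snap("wrist","w3"); R=o["tool_rot"]
T=((P-o["position"])@R)*1000
for v in range(296,330,4): print(v,[np.round(T[v,u]).astype(int).tolist() for u in (195,205,212,425,430)])
```

```text
t 6.25 pos [ 0.5965  0.2312 -0.0335] yawY -3.5551816834612864 z [-0.0008 -0.0001 -1.    ] F [0.3876 0.3259 1.0317] w 0.08546658259986384 0.0 q [10.6024 43.9938 75.2023  0.0019 60.848  14.1566]
296 [[7, -54, -35], [7, -50, -34], [7, -47, -34], [7, 49, -34], [7, 51, -35]]
300 [[5, -55, -34], [5, -50, -35], [5, -47, -35], [5, 49, -35], [6, 51, -36]]
304 [[10, -49, -48], [10, -45, -49], [3, -47, -35], [10, 44, -49], [10, 46, -48]]
308 [[11, -47, -54], [11, -44, -53], [7, -43, -47], [12, 42, -54], [11, 44, -54]]
312 [[11, -46, -57], [10, -43, -56], [6, -43, -47], [10, 42, -55], [11, 44, -56]]
316 [[11, -45, -60], [9, -43, -55], [5, -43, -48], [8, 42, -55], [11, 42, -60]]
320 [[11, -44, -63], [7, -43, -56], [3, -43, -48], [6, 42, -55], [10, 42, -61]]
324 [[10, -44, -65], [6, -43, -56], [1, -43, -49], [5, 42, -55], [8, 42, -61]]
328 [[11, -43, -68], [4, -43, -57], [-1, -43, -48], [4, 42, -57], [7, 42, -61]]
```

View pics/w3.png

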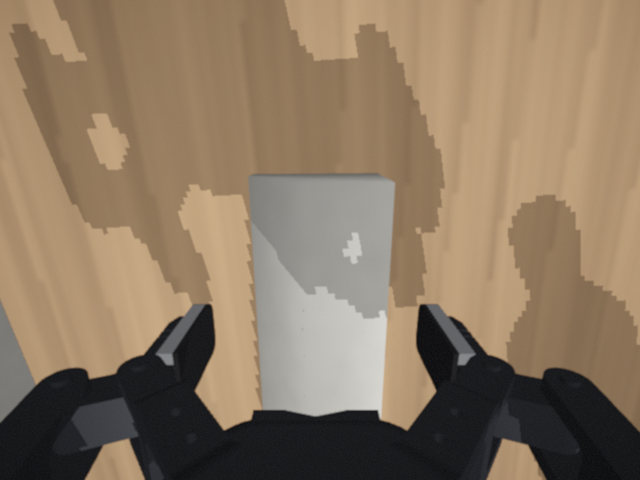

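Wrist view: the open fingers straddle the moulding, which lies at columns 250–393. No contact was felt at TCP z = −33 mm, which confirms the offset. I'll close now.

Request:
move_arm --plan "0 0 0.0015 0 0 0 0.06;0 0 0 0 0 0 0.04;0 0 0 0 0 0 0.04;0 0 0 0 0 0 0.04;0 0 0 0 0 0 0.04;0 0 0 0 0 0 0.04;0 0 0 0 0 0 0.04"

```text
time_s: 7.18
position: [0.597, 0.2313, -0.0341]
tool_rot: [[0.062, 0.998, 0.001], [0.998, -0.062, 0.0], [0.0, 0.001, -1.0]]
ft_force: [-1.5, 0.7, 4.9]
grip_width: 0.0489
gripper_force: 42.9
```

Request:
move_arm --plan "0 0 -0.01 0 0 0 0.04;0 0 -0.03 0 0 0 0.04;0 0 -0.05 0 0 0 0.04;0 0 -0.03 0 0 0 0.04;0 0 0 0 0 0 0.04"

```text
time_s: 7.8
position: [0.5975, 0.2315, 0.0877]
tool_rot: [[0.062, 0.998, 0.004], [0.998, -0.062, 0.001], [0.001, 0.004, -1.0]]
ft_force: [-0.1, -0.0, -1.1]
grip_width: 0.0489
gripper_force: 41.8
```

Run:
```python
from look import *
from scipy.optimize import least_squares
o=rep(); im,d,k,P=snap("wrist","w4"); R=o["tool_rot"]
T=((P-o["position"])@R)*1000
# moulding in tool frame: top/bevel planes; tool x along length, tool y = moulding x, z
for v in (180,220,260,300,340): print(v,[np.round(T[v,u]).astype(int).tolist() for u in range(262,380,16)])
m=(abs(T[...,1]-12)<9)&(abs(T[...,2]+67-0)<12)&(T[...,0]>15)&(T[...,0]<70)
Q=T[m]; print(len(Q), np.linalg.lstsq(np.c_[Q[:,:2],np.ones(len(Q))],Q[:,2],rcond=None)[0])
# hook pose from stored top/scene depth + new top edge of silhouettes
for c in ("top","scene"):
    kk=viewer.calibration(c); P=cloud(np.load(f"pics/{c}0.npy"),kk)*1000
    for lo,hi,nm in ((12,24,"bed"),(45,62,"fence+stop")):
        m=(P[...,2]>lo)&(P[...,2]<hi)&(P[...,0]>400)&(P[...,0]<690)&(P[...,1]>-390)&(P[...,1]<-60)
        Q=P[m]; Q=Q[np.linalg.norm(Q[:,:2]-np.median(Q[:,:2],0),axis=1)<190]
        print(c,nm,len(Q),cv2.minAreaRect(Q[:,:2].astype(np.float32)),np.median(Q[:,2]))
```

```text
t 7.8 pos [0.5975 0.2315 0.0877] yawY -3.5447258569525992 z [ 0.0044  0.0009 -1.    ] F [-0.0644 -0.0492 -1.0897] w 0.04888996814236111 41.80506343021989 q [10.6118 35.9351 68.693   0.0028 75.1168 14.1557]
180 [[60, -19, -52], [61, -13, -57], [61, -8, -58], [61, -2, -57], [61, 3, -58], [61, 9, -58], [61, 14, -59], [61, 19, -59]]
220 [[46, -20, -51], [47, -13, -57], [48, -8, -63], [49, -2, -66], [49, 3, -66], [49, 8, -67], [49, 13, -68], [49, 18, -67]]
260 [[30, -21, -50], [32, -14, -57], [34, -8, -63], [36, -2, -68], [36, 3, -68], [36, 8, -67], [36, 14, -67], [36, 19, -67]]
300 [[12, -22, -49], [16, -14, -57], [19, -8, -62], [22, -2, -69], [21, 3, -67], [21, 9, -68], [21, 14, -68], [21, 20, -68]]
340 [[-8, -23, -47], [-2, -15, -56], [2, -8, -63], [5, -2, -67], [6, 3, -67], [6, 9, -68], [6, 15, -68], [5, 21, -67]]
7473 [  0.0234  -0.0039 -67.9306]
top bed 4014 ((533.1435546875, -216.84130859375), (261.5752868652344, 180.9986572265625), 73.881591796875) 17.489496870304848
top fence+stop 1524 ((582.9737548828125, -230.67361450195312), (259.7021179199219, 100.29623413085938), 74.07823944091797) 51.83099047776408
scene bed 3201 ((539.8807373046875, -217.06295776367188), (267.91204833984375, 190.99310302734375), 74.45755004882812) 16.556992399700764
scene fence+stop 1121 ((589.0609130859375, -228.67234802246094), (265.5553894042969, 100.03572082519531), 71.9531021118164) 51.09439939996922
```

View pics/w4.png

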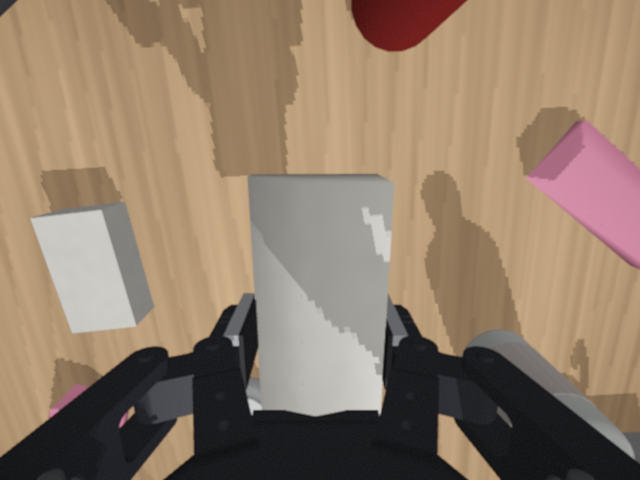

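The grasp is good: the moulding hangs level in the fingers, columns 250–392. Next I'll carry it over the hook and measure the hook from there.

Request:
move_arm --plan "-0.0555 -0.0039 0 0 0 0 0.04;-0.0555 -0.0039 0 0 0 0 0.04;-0.0555 -0.0039 0 0 0 0 0.04;-0.0555 -0.0039 0 0 0 0 0.04;-0.0555 -0.0039 0 0 0 0 0.04;-0.0555 -0.0039 0 0 0 0 0.04;-0.0555 -0.0039 0 0 0 0 0.04;-0.0555 -0.0039 0 0 0 0 0.04;0 0 0 0 0 0.105 0.04;0 0 0 0 0 0.105 0.04;0 0 0 0 0 0 0.04"

```text
time_s: 9.22
position: [0.5372, -0.2096, 0.0837]
tool_rot: [[0.268, 0.963, -0.003], [0.963, -0.268, 0.002], [0.001, -0.003, -1.0]]
ft_force: [-0.2, -0.3, -1.5]
grip_width: 0.0493
gripper_force: 41.8
```

Run:
```python
from look import *
o=rep(); im,d,k,P=snap("wrist","w5"); P=P*1000
for c in ("w5",):
    for lo,hi,nm in ((12,24,"bed"),(47,60,"fence+stop")):
        m=(P[...,2]>lo)&(P[...,2]<hi)&(P[...,0]>400)&(P[...,0]<690)&(P[...,1]>-390)&(P[...,1]<-60)
        Q=P[m]; print(nm,len(Q),cv2.minAreaRect(Q[:,:2].astype(np.float32)),np.median(Q[:,2]))
        np.save(f"pics/{nm}.npy",Q)
```

```text
t 9.22 pos [ 0.5372 -0.2096  0.0837] yawY -15.545399159263638 z [-0.0027  0.0018 -1.    ] F [-0.1621 -0.3313 -1.4818] w 0.04927523748698227 41.791634280234575 q [-33.0755  30.584   80.0051   0.0013  69.5971 -17.5305]
bed 36181 ((519.0753173828125, -213.59739685058594), (260.9286804199219, 150.83705139160156), 74.45738983154297) 19.07680527122662
fence+stop 20888 ((605.7963256835938, -237.97572326660156), (260.62890625, 50.85285186767578), 74.1939926147461) 54.05966623839212
```

View pics/w5.png

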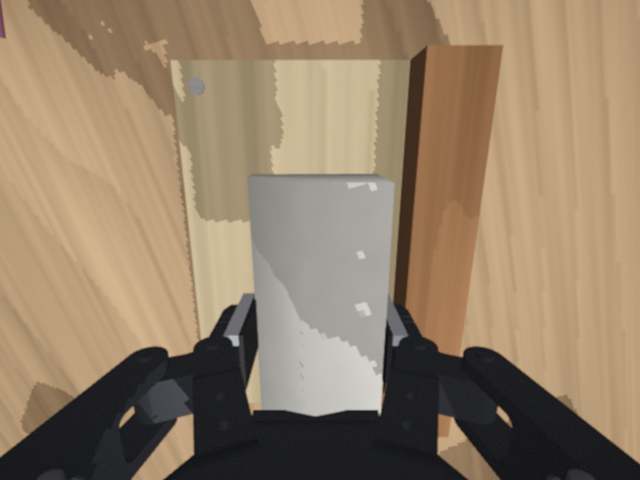

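The wrist view shows the bed, the fence at columns 410–500 and the moulding aligned with them. The hook origin comes out at about (0.5385, −0.219), yaw −15.6°. I'll shift towards the stop and lower.

Request:
move_arm --plan "-0.019 0 0.02 0 0 0 0.04;-0.019 0 0.03 0 0 0 0.04;0 0 0.025 0 0 0 0.04;0 0 0.015 0 0 0 0.04;0 0 0.006 0 0 0 0.04;0 0 0 0 0 0 0.04"

```text
time_s: 10.02
position: [0.528, -0.2464, -0.0105]
tool_rot: [[0.268, 0.963, 0.0], [0.963, -0.268, -0.0], [-0.0, 0.0, -1.0]]
ft_force: [-0.4, 0.1, -1.8]
grip_width: 0.0493
gripper_force: 41.8
```

Request:
move_arm --plan "0 0 0.0015 0 0 0 0.04;0 0 0.0015 0 0 0 0.04;0 0 0 0 0 0 0.04"

```text
time_s: 10.4
position: [0.5278, -0.2466, -0.0135]
tool_rot: [[0.269, 0.963, 0.0], [0.963, -0.269, -0.0], [-0.0, 0.0, -1.0]]
ft_force: [0.0, 0.1, -1.2]
grip_width: 0.0492
gripper_force: 41.8
```

Request:
move_arm --plan "0 0 0.001 0 0 0 0.04;0 0 0.001 0 0 0 0.04;0 0 0.001 0 0 0 0.04;0 0 0 0 0 0 0.04"

```text
time_s: 10.9
position: [0.5278, -0.2466, -0.0161]
tool_rot: [[0.269, 0.963, 0.0], [0.963, -0.269, -0.0], [-0.0, 0.0, -1.0]]
ft_force: [-1.8, 0.7, 4.4]
grip_width: 0.0494
gripper_force: 42.9
```

Request:
move_arm --plan "0 0 0.001 0 0 0 0.04;0 0 0 0 0 0 0.04"

```text
time_s: 11.15
position: [0.5278, -0.2466, -0.0162]
tool_rot: [[0.269, 0.963, 0.0], [0.963, -0.269, -0.001], [-0.0, 0.001, -1.0]]
ft_force: [-3.7, 2.6, 14.5]
grip_width: 0.0488
gripper_force: 45.2
```

Request:
move_arm --plan "0 0 -0.001 0 0 0 0.04;-0.002 0 0 0 0 0 0.04;-0.002 0 0 0 0 0 0.04;0 0 0 0 0 0 0.04"

```text
time_s: 11.65
position: [0.5271, -0.2507, -0.0161]
tool_rot: [[0.269, 0.963, 0.001], [0.963, -0.269, -0.001], [-0.0, 0.001, -1.0]]
ft_force: [0.7, 1.2, 5.3]
grip_width: 0.0492
gripper_force: 43.6
```

Request:
move_arm --plan "-0.001 0 0 0 0 0 0.04;-0.001 0 0 0 0 0 0.04;0 0 0 0 0 0 0.04"

```text
time_s: 12.02
position: [0.5266, -0.2525, -0.0161]
tool_rot: [[0.269, 0.963, 0.001], [0.963, -0.269, -0.0], [-0.0, 0.001, -1.0]]
ft_force: [0.5, 1.6, 6.2]
grip_width: 0.0492
gripper_force: 43.7
```

Request:
move_arm --plan "-0.001 0 0 0 0 0 0.04;0 0 0 0 0 0 0.04"

```text
time_s: 12.28
position: [0.5266, -0.2525, -0.0161]
tool_rot: [[0.269, 0.963, 0.002], [0.963, -0.269, 0.001], [0.001, 0.001, -1.0]]
ft_force: [2.2, 5.7, 6.7]
grip_width: 0.0489
gripper_force: 43.9
```

The stop contact was felt, and the moulding's y in the hook frame is about −34.5 mm. I'll release, lift, back off in front of the bevel and shut the fingers.

Request:
move_arm --plan "0.0005 0 0 0 0 0 0.05;0 0 0 0 0 0 0.068;0 0 0 0 0 0 0.068;0 0 0 0 0 0 0.068;0 0 -0.03 0 0 0 0.068;0 0 -0.045 0 0 0 0.068;0 -0.05 0 0 0 0 0;0 0 0 0 0 0 0;0 0 0 0 0 0 0;0 0 0 0 0 0 0;0 0 0 0 0 0 0"

```text
time_s: 13.65
position: [0.4783, -0.2396, 0.0581]
tool_rot: [[0.269, 0.963, 0.0], [0.963, -0.269, 0.0], [0.0, 0.0, -1.0]]
ft_force: [-0.2, 0.4, 0.5]
grip_width: 0.0001
gripper_force: 0.0
```

```bash
cat > chk.py <<'E'
from look import *
def hook(p): 
    a=np.radians(-15.6); ex=np.array([np.cos(a),np.sin(a)]); ey=np.array([-ex[1],ex[0]]); q=p[...,:2]-[.5385,-.2191]
    return np.concatenate([(q@ex)[...,None],(q@ey)[...,None],p[...,2:]],-1)*1000
def chk(n):
    o=rep(); im,d,k,P=snap("wrist",n); H=hook(P); print("TCP hook",hook(o["position"]))
    w=(im.max(2).astype(int)-im.min(2)<25)&(im.min(2)>90)
    m=w&(H[...,2]>40)&(H[...,2]<54)&(abs(H[...,0])<60)&(H[...,1]>-100)&(H[...,1]<60)
    n_,l,st,ce=cv2.connectedComponentsWithStats(m.astype(np.uint8)); i=1+np.argmax(st[1:,4]); Q=H[l==i]
    print(len(Q),"hi rect",cv2.minAreaRect(Q[:,:2].astype(np.float32)),"x98",np.percentile(Q[:,0],[1,99]),"y",np.percentile(Q[:,1],[1,99]),"z",np.median(Q[:,2]))
    return o,im,d,H
E
python3 - <<'E'
from chk import *
o,im,d,H=chk("w6"); kk=viewer.calibration("wrist"); P=cloud(d,kk); T=((P-o["position"])@o["tool_rot"])*1000
m=(d>0)&(abs(T[...,0])<14)&(abs(T[...,1])<25)&(T[...,2]>-70)&(T[...,2]<-20)
Q=T[m]; print(len(Q)); 
for z in range(-60,-28,3):
    q=Q[abs(Q[:,2]-z)<1.5]
    if len(q): print(z,len(q),q.min(0).round(),q.max(0).round())
E
```

```text
t 13.65 pos [ 0.4783 -0.2396  0.0581] yawY -15.575157169145433 z [ 0.  0. -1.] F [-0.2387  0.4461  0.5093] w 6.911911961153028e-05 0.0 q [-39.2968  28.7936  88.7894   0.0029  62.4154 -23.723 ]
TCP hook [-52.4217 -35.946   58.0677]
13422 hi rect ((1.8021411895751953, -35.12783432006836), (44.12003707885742, 122.01103210449219), 2.0859341621398926) x98 [-17.0067  21.5575] y [-84.9277  25.0822] z 50.77219263549425
2562
-60 279 [  6. -14. -61.] [ 12.  13. -59.]
-57 253 [  6. -14. -58.] [ 12.  13. -56.]
-54 257 [  6. -14. -55.] [ 11.  13. -53.]
-51 223 [  6. -14. -52.] [ 12.  13. -50.]
-48 229 [  6. -14. -49.] [ 12.  13. -47.]
-45 204 [  6. -14. -46.] [ 11.  13. -44.]
-42 177 [  6. -13. -43.] [ 11.  13. -41.]
-39 121 [  6. -13. -40.] [ 11.  12. -38.]
-36 21 [ 10.  -7. -37.] [ 11.   5. -36.]
```

View pics/w6.png

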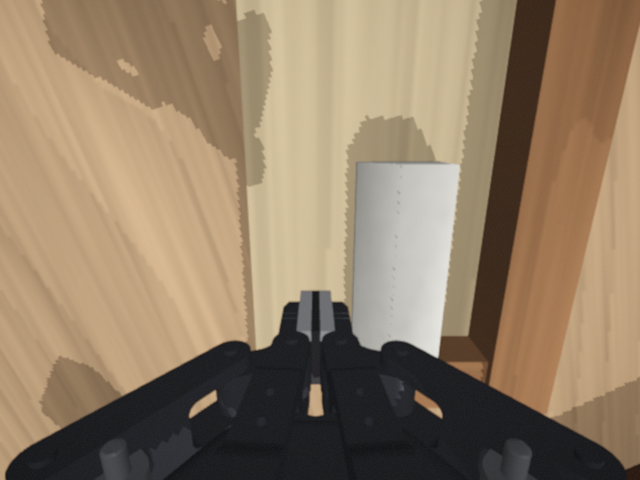

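The moulding lies flat at columns 352–460 with the bevel towards the front, and the shut fingertips are in front of it. I'll lower them to mid-bevel height and push it to the fence.

Request:
move_arm --plan "0 0 0.036 0 0 0 0;0 0 0.02 0 0 0 0;0 0.01 0 0 0 0 0;0 0.01 0 0 0 0 0;0 0.003 0 0 0 0 0;0 0.003 0 0 0 0 0;0 0.003 0 0 0 0 0;0 0 0 0 0 0 0"

```text
time_s: 14.7
position: [0.506, -0.2473, 0.0026]
tool_rot: [[0.269, 0.963, 0.0], [0.963, -0.269, -0.0], [-0.0, 0.001, -1.0]]
ft_force: [-1.1, -0.2, 1.4]
grip_width: 0.0002
gripper_force: 0.8
```

Request:
move_arm --plan "0 0.003 0 0 0 0 0;0 0.003 0 0 0 0 0;0 0.003 0 0 0 0 0;0 0.003 0 0 0 0 0;0 0 0 0 0 0 0"

```text
time_s: 15.32
position: [0.5176, -0.2505, 0.0023]
tool_rot: [[0.269, 0.963, 0.0], [0.963, -0.269, -0.0], [-0.0, 0.0, -1.0]]
ft_force: [-0.9, 0.5, 3.3]
grip_width: 0.0003
gripper_force: 1.1
```

Run:
```python
from chk import *
chk("w7")
```

```text
t 15.32 pos [ 0.5176 -0.2505  0.0023] yawY -15.58007916536254 z [ 0.0003 -0.0002 -1.    ] F [-0.9265  0.4948  3.3169] w 0.00033436218708069414 1.0704390989849344 q [-37.6189  36.3091  85.3002   0.003   58.3694 -22.0404]
TCP hook [-11.6679 -35.8876   2.3316]
17251 hi rect ((18.516887664794922, -12.260936737060547), (40.787166595458984, 75.9710464477539), 0.36218205094337463) x98 [-0.2084 37.9937] y [-45.036   25.5347] z 50.79396532811524
```

Request:
move_arm --plan "0 0.003 0 0 0 0 0;0 0.003 0 0 0 0 0;0 0.003 0 0 0 0 0;0 0.003 0 0 0 0 0;0 0.002 0 0 0 0 0;0 0 0 0 0 0 0"

```text
time_s: 16.12
position: [0.531, -0.2542, 0.0022]
tool_rot: [[0.269, 0.963, 0.0], [0.963, -0.269, -0.0], [-0.0, 0.0, -1.0]]
ft_force: [0.7, -0.3, -0.4]
grip_width: -0.0
gripper_force: 0.0
```

Request:
move_arm --plan "0 0.001 0 0 0 0 0;0 0.001 0 0 0 0 0;0 0 0 0 0 0 0"

```text
time_s: 16.5
position: [0.5328, -0.2548, 0.0023]
tool_rot: [[0.269, 0.963, 0.0], [0.963, -0.269, -0.0], [-0.0, 0.0, -1.0]]
ft_force: [0.1, -0.3, 0.1]
grip_width: 0.0003
gripper_force: 0.0
```

Run:
```python
from chk import *
chk("w8")
```

```text
t 16.5 pos [ 0.5328 -0.2548  0.0023] yawY -15.583373252886677 z [ 0.0001 -0.0001 -1.    ] F [ 0.0692 -0.2854  0.065 ] w 0.00030414509943110216 0.0344039793347406 q [-37.0288  37.4873  82.6013  -0.0003  59.9068 -21.4452]
TCP hook [  4.1211 -35.8648   2.2919]
17369 hi rect ((34.932090759277344, -12.137378692626953), (41.05072021484375, 75.67515563964844), 0.569965660572052) x98 [15.9614 54.3613] y [-45.1465  25.4551] z 50.81333049059629
```

The back is now within about 1 mm of the fence. Next I'll apply the diagonal push, forwards and down, in small steps.

Request:
move_arm --plan "0 0.001 0.0005 0 0 0 0;0 0.001 0.0005 0 0 0 0;0 0 0 0 0 0 0"

```text
time_s: 16.92
position: [0.5334, -0.2549, 0.0018]
tool_rot: [[0.268, 0.963, -0.003], [0.963, -0.268, 0.001], [0.0, -0.003, -1.0]]
ft_force: [-8.2, 2.7, 10.1]
grip_width: -0.0003
gripper_force: 6.3
```

Request:
move_arm --plan "0 0.0007 0.0007 0 0 0 0;0 0 0 0 0 0 0;0 0 0 0 0 0 0"

```text
time_s: 17.3
position: [0.5336, -0.2549, 0.0017]
tool_rot: [[0.268, 0.963, -0.004], [0.963, -0.268, 0.001], [-0.0, -0.004, -1.0]]
ft_force: [-13.0, 3.5, 15.1]
grip_width: 0.0001
gripper_force: 9.9
```

Request:
move_arm --plan "0 0.0007 0.0006 0 0 0 0;0 0 0 0 0 0 0;0 0 0 0 0 0 0;0 0 0 0 0 0 0;0 0 0 0 0 0 0;0 0 0 0 0 0 0"

```text
time_s: 18.05
position: [0.5337, -0.255, 0.0015]
tool_rot: [[0.268, 0.963, -0.005], [0.963, -0.268, 0.001], [-0.0, -0.005, -1.0]]
ft_force: [-16.2, 4.4, 20.9]
grip_width: 0.0003
gripper_force: 13.3
```

Run:
```python
from chk import *
o,im,d,H=chk("w9")
# back-top edge per row and right end against stop: fit x of last white top point along y
w=(im.max(2).astype(int)-im.min(2)<25)&(im.min(2)>80)&(H[...,2]>46)&(H[...,2]<54)&(H[...,0]>10)&(H[...,0]<62)
for lo in (-90,-75,-60,-45,-20,0,15):
    q=H[w&(H[...,1]>lo)&(H[...,1]<lo+12)]
    if len(q): print(lo,len(q),np.percentile(q[:,0],99))
f=H[(H[...,2]>50)&(im[...,0].astype(int)-im[...,2]>40)&(H[...,1]>-60)&(H[...,1]<100)]; print("fence x edge",np.percentile(f[:,0],[1,99]))
```

```text
t 18.05 pos [ 0.5337 -0.255   0.0015] yawY -15.558397038849625 z [-0.0047  0.0012 -1.    ] F [-16.1537   4.3766  20.9152] w 0.00031179615823689904 13.256440437398851 q [-36.9407  37.72    82.2387  -0.1197  60.2988 -21.3228]
TCP hook [  5.0245 -35.824    1.5361]
17319 hi rect ((34.908416748046875, -11.803325653076172), (40.79576873779297, 74.95609283447266), 0.347920686006546) x98 [16.0586 54.4514] y [-44.2269  25.4583] z 50.80223713828124
-75 138 54.76255111347743
-60 3 54.672040206790136
-45 1875 54.512425930140395
-20 2432 54.509637602941496
0 2787 54.5277013582946
15 2804 54.485867619107445
fence x edge [ 5.3904 94.3027]
```

View pics/w9.png

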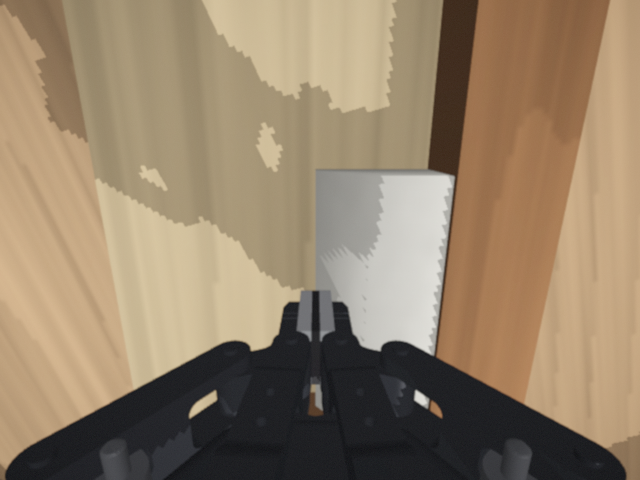

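The moulding is flush with the fence: its edge reads 54.5 mm all along. The left end reads +25.5 mm, so the right end is at the stop. The push is about 17 N forward and 21 N down, and it is steady. Handing in now.

```bash
python3 -c "
from rig import env
print(env.close_job())"
```

```text
the job is handed in; nothing more can be done
None
```

I handed the job in with the moulding flat on the bed, its back flush to the fence and its right end at the stop, while the fingertips push on the bevel with about 17 N forward and 21 N down; no verdict came back.

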